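Slide the candlesticks back beside the pegboard

ROBOT

A 7-joint arm with a two-finger parallel gripper is mounted at the origin on the work surface. World frame = base frame: x ahead of the robot, y to its left, z up, the work surface at z = 0. Lengths are in m, angles in rad, forces in N, time in s.
With the tool pointing down it reaches from about 0.425 to 0.925 m from the base axis. Payload 6.8 kg.
Tool frame: the origin (TCP) lies at the very end of the fingers, on their centre line; the grasp point (between the pads) lies 19 mm behind it (r.grip_depth is the distance from the TCP to the grasp point, in m); z points along the fingers, y is the direction in which the jaws open and shut (so a half turn about z gives the same grasp; the last joint's range is limited). The gripper opens to 85 mm and grips with 20 to 120 N. Pads are 22 mm wide; open, the fingers measure 114 mm over their backs; the gripper's body (76 mm by 85 mm) begins 54 mm behind the grasp point. The pads swing forward as they close: fully open they stand 13 mm farther back than shut.
Start: joints at [1.226, 0.477, 0.022, 1.555, -0.011, 1.109, -0.083], TCP at [0.158, -0.656, 0.231] pointing down, gripper open.
Joint ranges: [-2.96, 2.96], [-0.34, 2.1], [-1.41, 1.46], [0.24, 2.44], [-1.37, 4.51], [0.17, 1.92], [-2.96, 2.96]. Speed limits (rad/s): [2.39, 2.39, 3.14, 3.14, 3.14, 3.14, 3.14].

INTERFACE

Orientations are given as a rotation vector (axis times angle).
In Python, from bench import status, eyes, workorder, spotter, r gives the robot as it stands.
- The arm moves only by the tool drive_tool, never from a script. Its argument "commands" is a list of rows, each an object of numbers: "rx", "ry", "rz": the turn, a rotation vector about the world's x, y, z normalised to -1 to 1, where 1 is 8 degrees; "tx", "ty", "tz": the shift along the world's x, y, z normalised to -1 to 1, where 1 is 20 mm; "grip": the closure, from -1 (fully open) to 1 (shut). A call has 1 to 10 rows; each row shifts and turns the commanded pose from where the row before left it; what a row does not reach is not made up. A row lasts 1/8 s, in which the tool goes at most 62.5 mm and 10.7 degrees, less where a joint would pass 70% of its speed; a pose out of reach is approached as far as the arm can. A call with a number of a shift or a turn outside -1 to 1 is refused whole. A call with a gripper value outside its range is refused whole. The fingers move at their own pace and stop on an object; "grip_force" is the grip in N (left out, the last holds). Time passes only in rows, so rows that do not move let the fingers close. It gives the time, the measured TCP pose, the force and the opening at its end, in the units of the state.
- status.get_obs(): the state, without advancing time (a new reading comes with each control period).
- eyes.grab_frame(name): name is "scene" or "top" or "wrist"; returns a dict with "frame" (420x560x3 uint8, blue, green, red), "range_z" (420x560 float32, m along the optical axis (not along the pixel's ray), 0 where there is no reading), "fx", "fy", "cx", "cy" (pixels), "T" (4x4, takes a point from camera to world coordinates); the wrist camera has in their place "T_tool_cam" (4x4, takes a point from camera to tool coordinates, whose origin is the TCP and whose axes are the flange's). Camera axes: x right, y down, z forward; pixel columns grow to the right and rows downward; lengths in m; the calibration is good to about 2 mm. A picture is of the moment at which its call begins: read the wrist's pose just before it.
- workorder.hand_in(): hands the job in, once; it reports no verdict.
Trained networks look in the newest picture that a camera, given by its name, has taken for a name from the list of things; names that differ only in an ending like _2 or _b are one class to them, and where a whole thing is asked for, a point or a joint stands for the part that bears it (a point fixed in the world has none). Each returns a list of dicts, best first, with "confidence" (0 to 1); they miss things now and then, are a little off and sometimes report something else, mostly with a low value. They report only what shows in the picture. A call takes as long as a camera call. They do not tell look-alikes from the thing itself.
- spotter.boxes_of(camera, target): "position" ([column, row] as shares, 0 to 1, of the picture: columns of its width, rows of its height, amid what is visible of it).
- spotter.masks_of(camera, target): "mask" (420x560 bool, what is visible of it) and "position" ([column, row] as shares, 0 to 1, of the picture: columns of its width, rows of its height, amid what is visible of it).
The state is a dict: "clock": time; "joints": joint angles; "qvel": joint speeds; "tau": joint torques, N m; "tcp_pos": TCP position; "orientation": TCP orientation; "contact_force": force on the tool from outside, world axes, zero at the start; "moment": the same for the moment, N m; "grip_width": finger opening in m.
Only numpy, scipy, OpenCV 4.12 (cv2) and the standard library are available. Lean on these libraries where they do the work, as an engineer would, in place of code of your own. Each camera call takes 0.05 s, during which the arm holds its last target.

TASK

The pair of tall candlesticks has been left out in the middle of the ledge. Push them back to their places, one on each side of the key pegboard: slide each along the slate until it stands upright in the middle of the gap beside the panel, its foot up against the tiled step. They tip easily, so push low, on the foot; do not touch the stems or candles, and do not lift or tip the candlesticks. Leave everything else on the ledge where it is.

Things in the scene. Friction and masses are not known exactly. Their poses are not given: they have to be found in the camera images.
- candlestick_a: one of two identical loose brass candlesticks with white tapers, 286 mm tall, 0.3 to 0.65 kg. Foot: upright drum 56 mm in diameter, 30 mm high, a narrower shoulder above it to 40 mm. Origin: centre of the foot's underside, z up. Pushed higher than about 35 mm it may tip (friction 0.5 to 0.7). At the start one stands left (+y), one right, in either order, 80 to 170 mm short of its place.
- taper_a: the upper part of candlestick_a, fixed to its foot: stem 13 mm in diameter, cup 30 mm in diameter at 136 to 166 mm, taper 21 mm in diameter up to 278 mm, wick to 286 mm. Origin and axes as the candlestick's (centre of the foot's underside). Not to be touched.
- candlestick_b: one of two identical loose brass candlesticks with white tapers, 286 mm tall, 0.3 to 0.65 kg. Foot: upright drum 56 mm in diameter, 30 mm high, a narrower shoulder above it to 40 mm. Origin: centre of the foot's underside, z up. Pushed higher than about 35 mm it may tip (friction 0.5 to 0.7). At the start one stands left (+y), one right, in either order, 80 to 170 mm short of its place.
- taper_b: the upper part of candlestick_b, fixed to its foot: stem 13 mm in diameter, cup 30 mm in diameter at 136 to 166 mm, taper 21 mm in diameter up to 278 mm, wick to 286 mm. Origin and axes as the candlestick's (centre of the foot's underside). Not to be touched.
- step: fixed mosaic-tiled step along the far side of the ledge, 1360 mm long (y), 160 mm deep (x), 112 mm high. Origin: centre of its underside. Its tiled front is a plain upright face at x = -80 mm in its frame, looking to the robot; its cap does not overhang. A foot touching the tiles has its centre 108 mm from this origin in x.
- pegboard: fixed birch panel, 170 mm wide (y), 12 thick, 198 high, back to the step; pegs on its front reach 40 mm towards the robot, 100 mm and more up, with keys and a steel tag. Origin: centre of its underside, x away from the robot, +y left. On each side is a gap 130 mm wide to the next thing along the step; the middles of the gaps lie at y = +150 and -150 mm in its frame.
- chime: fixed chrome doorbell chime body, 120 mm wide (y), 56 mm deep, 165 mm high, back to the step; closes the outer side of one of the two gaps beside the pegboard (left or right). Origin: centre of its underside.
- letter_rack: fixed birch letter rack with letters, 120 mm wide (y), 56 mm deep, 130 mm high, back to the step; closes the outer side of the other gap. Origin: centre of its underside.
- tealight: loose clear glass tealight holder, 66 mm in diameter, 58 mm high, in front of the pegboard. Origin: centre of its underside. Bystander.
- whistle: loose lime plastic whistle lying flat, 54 by 24 mm, 19 mm high. Origin: centre of the underside of its round barrel; the mouthpiece points to its -x. Bystander.
- matchbox: loose matchbox lying flat, 54 mm (x) by 36 mm (y) by 15 mm. Origin: centre of its underside. Bystander (it and the whistle trade places).
- padlock: loose padlock lying flat, body 40 by 44 by 18 mm, shackle to its +x reaching 56 mm from the origin (centre of the underside of the body). Bystander.
- cat_dish: loose ceramic cat dish, 124 mm in diameter, 40 mm high. Origin: centre of its underside. Bystander.
- succulent: loose terracotta pot with a succulent, about 104 mm in diameter, 135 mm high. Origin: centre of its underside. Bystander (it and the cat dish trade places).
Mind the look-alikes: they are no part of the job. Leave any turquoise or yellow look-alike of the pegboard alone.

How it is judged:
At the end, for the whole second after the job is handed in: both candlesticks stand upright (within 3 degrees) and still on the ledge, each foot within 12 mm of the tiled face of the step, one on each side of the pegboard with its centre within 20 mm of the middle of the gap (150 mm from the panel's middle) (x of each of candlestick_a, candlestick_b in the frame of step above -0.12 m and angle between each of candlestick_a, candlestick_b's own z axis and vertical below 0.05 rad and height (world z) of each of candlestick_a, candlestick_b below 0.004 m and linear speed of each of candlestick_a, candlestick_b below 0.01 m/s and ((y of candlestick_a in the frame of pegboard between 0.13 and 0.17 m and y of candlestick_b in the frame of pegboard between -0.17 and -0.13 m) or (y of candlestick_a in the frame of pegboard between -0.17 and -0.13 m and y of candlestick_b in the frame of pegboard between 0.13 and 0.17 m))); the robot touches nothing.
It fails at once if a candlestick tips more than about 10 degrees (angle between any of candlestick_a, candlestick_b's own z axis and vertical above 0.17 rad).
It fails at once if a candlestick is lifted off the ledge (more than 8 mm) (height (world z) of any of candlestick_a, candlestick_b above 0.008 m).
It fails at once if the robot touches the stem, cup or taper of a candlestick (more than 1 N) (contact force between any of the arm, the fingers and taper_a above 1 N or contact force between any of the arm, the fingers and taper_b above 1 N).
It fails at once if the glass tealight holder, whistle, matchbox, padlock, cat dish, potted succulent: one of them is shifted more than 15 mm (distance of any of tealight, whistle, matchbox, padlock, cat_dish, succulent from where it was at the start of the episode above 0.015 m).
It also fails if it takes over 56 s, if anything falls off the work surface, if the arm or the gripper's body presses on something with over 40 N, if the wrist force passes 120 N, or if a joint passes its speed limit or range.

## Working session

There is one attempt and no reset: what is moved stays moved. The work goes in short steps, Python scripts to look and compute and a tool call to move; the robot and the scene stay as the last step left them, time stands still between calls to the robot, and variables do not carry over. Pictures are saved under pics/ and viewed, and the job is handed in when it is done.

Besides the shell and the picture viewer there is one more tool, called after "Request:" as name(argument=value, ...) on one line, values as JSON. drive_tool: Moves the arm, as the interface text tells. Scaled input: -1 to 1 covers 20 mm each way for a shift and 8 degrees each way for a turn. Its arguments: {"type":"object","properties":{"commands":{"type":"array","items":{"type":"object","properties":{"rx":{"type":"number"},"ry":{"type":"number"},"rz":{"type":"number"},"tx":{"type":"number"},"ty":{"type":"number"},"tz":{"type":"number"},"grip":{"type":"number"}}}},"grip_force":{"type":"number"}},"required":["commands"]}

```bash
mkdir -p pics; ls
python3 - <<'E'
from bench import status, eyes, workorder, spotter, r
import cv2,pickle
print(status.get_obs())
for n in("scene","top"):
    f=eyes.grab_frame(n); cv2.imwrite(f"pics/{n}0.png",f["frame"]); pickle.dump(f,open(f"{n}0.pkl","wb")); print(n,f["T"],f["fx"])
E
```

```text
pics
{'clock': 0.0, 'joints': array([ 1.22591075,  0.47780615,  0.02232085,  1.55646042, -0.01150588,
        1.10931243, -0.083087  ]), 'qvel': array([-2.26696727e-04, -5.26525067e-04,  9.46687596e-05,  4.64787508e-04,
        4.16997284e-05,  2.56465112e-04, -1.66948701e-03]), 'tau': array([ 3.63603958e-04, -5.96452546e+01,  1.60782751e+00, -2.81191117e+01,
        1.23470227e-02,  9.41797625e-03,  1.54432473e-05]), 'tcp_pos': array([ 0.15819716, -0.65558004,  0.23031752]), 'orientation': array([-3.11777784e+00, -3.70933706e-01,  5.38465169e-04]), 'contact_force': array([ 0.12430492,  0.27105152, -0.18830001]), 'moment': array([-0.05104899, -0.00675429, -0.0275526 ]), 'grip_width': 0.08515106840716496}
scene [[-0.86840629  0.31881827 -0.37977023  0.98334634]
 [ 0.49566764  0.53719154 -0.68245061  0.77629771]
 [-0.01356837 -0.78088422 -0.62452841  0.74387163]
 [ 0.          0.          0.          1.        ]] 505.8325238164268
top [[ 3.09686344e-02 -9.90291273e-01  1.35514346e-01  4.16895852e-01]
 [-9.99505423e-01 -3.14233665e-02 -1.21734435e-03  1.53011032e-02]
 [ 5.46384245e-03 -1.35409624e-01 -9.90774636e-01  1.21975475e+00]
 [ 0.00000000e+00  0.00000000e+00  0.00000000e+00  1.00000000e+00]] 451.40620875627803
```

View pics/scene0.png

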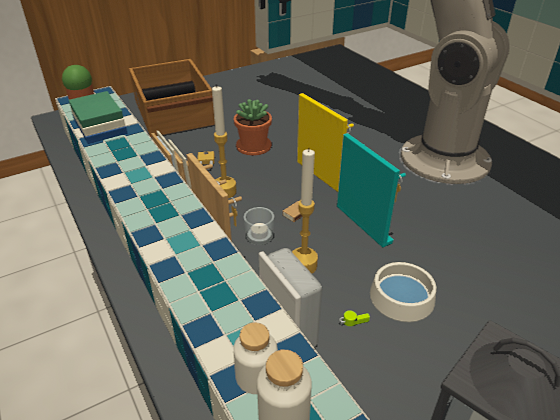

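View pics/top0.png

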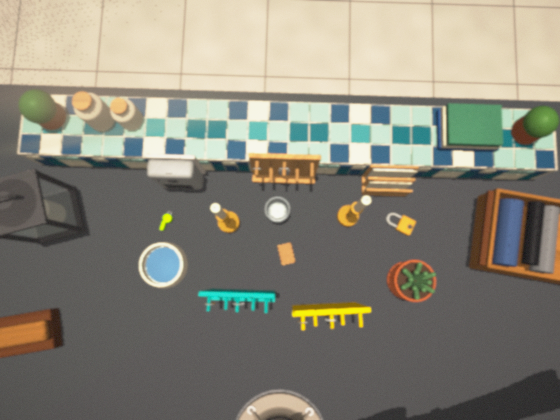

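```bash
cat > h.py <<'E'
import numpy as np,cv2,pickle
from bench import status, eyes, workorder, spotter, r
def pts(f):
    z=f["range_z"]; v,u=np.mgrid[:z.shape[0],:z.shape[1]]
    P=np.stack([(u-f["cx"])/f["fx"]*z,(v-f["cy"])/f["fy"]*z,z],-1)
    return P@f["T"][:3,:3].T+f["T"][:3,3]
E
python3 - <<'E'
from h import *
print([a for a in dir(r) if a[0]!='_'], getattr(r,'grip_depth',None))
F={}
for n in("top","scene"):
    F[n]=eyes.grab_frame(n); P=pts(F[n])
    for t in "candlestick_a taper_a step pegboard chime letter_rack tealight whistle matchbox padlock cat_dish succulent".split():
        for d in spotter.masks_of(n,t):
            if d["confidence"]<.3: continue
            m=d["mask"]&(F[n]["range_z"]>0); Q=P[m]
            if len(Q)<5: continue
            print(n,t,round(d["confidence"],2),(np.array(d["position"])*[560,420]).round(),len(Q),"min",np.percentile(Q,3,0).round(3),"max",np.percentile(Q,97,0).round(3))
f=eyes.grab_frame("wrist");print(f["T_tool_cam"])
E
```

```text
['Unreachable', 'grip_depth'] 0.0187
top candlestick_a 0.66 [352. 211.] 544 min [ 0.557 -0.185  0.012] max [ 0.602 -0.141  0.279]
top candlestick_a 0.59 [225. 218.] 506 min [0.531 0.128 0.009] max [0.577 0.175 0.28 ]
top candlestick_a 0.5 [413. 279.] 1668 min [ 0.371 -0.366  0.005] max [ 0.461 -0.276  0.132]
top candlestick_a 0.4 [387. 178.] 1546 min [ 0.642 -0.319  0.008] max [ 0.697 -0.206  0.129]
top taper_a 0.69 [222. 213.] 190 min [0.542 0.141 0.092] max [0.561 0.16  0.281]
top taper_a 0.66 [361. 207.] 251 min [ 0.568 -0.173  0.064] max [ 0.589 -0.153  0.28 ]
top taper_a 0.64 [413. 279.] 1671 min [ 0.371 -0.368  0.003] max [ 0.46  -0.276  0.132]
top step 0.54 [166. 219.] 110 min [0.532 0.308 0.007] max [0.57  0.334 0.022]
top pegboard 0.92 [329. 311.] 1211 min [ 0.304 -0.198 -0.001] max [ 0.353 -0.028  0.199]
top pegboard 0.85 [286. 165.] 1962 min [ 0.661 -0.069  0.008] max [0.696 0.088 0.2  ]
top pegboard 0.85 [238. 294.] 1065 min [0.338 0.028 0.002] max [0.378 0.187 0.2  ]
top chime 0.97 [177. 173.] 1760 min [0.641 0.228 0.028] max [0.694 0.334 0.166]
top letter_rack 0.94 [387
[... 1712 characters left out ...]

scene whistle 0.32 [308. 194.] 1042 min [0.545 0.147 0.05 ] max [0.566 0.165 0.277]
scene matchbox 0.56 [293. 211.] 211 min [ 0.466 -0.02   0.003] max [0.502 0.019 0.017]
scene padlock 0.69 [354. 318.] 323 min [ 0.53   0.306 -0.001] max [0.572 0.335 0.02 ]
scene padlock 0.53 [208. 160.] 179 min [ 0.54  -0.338  0.005] max [ 0.58  -0.295  0.02 ]
scene cat_dish 0.69 [406. 291.] 3068 min [0.383 0.27  0.005] max [0.493 0.379 0.04 ]
[[-1.87954721e-04 -9.60145093e-01 -2.79501995e-01  7.21910870e-02]
 [ 9.99999972e-01 -1.39522694e-04 -1.93174598e-04 -2.52172379e-04]
 [ 1.46478771e-04 -2.79502024e-01  9.60145092e-01 -1.43195164e-01]
 [ 0.00000000e+00  0.00000000e+00  0.00000000e+00  1.00000000e+00]]
```

Run:
```python
from h import *
for n in("top","scene"):
    f=pickle.load(open(n+"0.pkl","rb")); P=pts(f).reshape(-1,3)[f["range_z"].ravel()>0]
    def sel(a,b,c,d,e,g): return P[(P[:,0]>a)&(P[:,0]<b)&(P[:,1]>c)&(P[:,1]<d)&(P[:,2]>e)&(P[:,2]<g)]
    # panel top
    q=sel(.66,.72,-.12,.14,.185,.21); q=q[q[:,0]>.68]; print(n,"panel top y",q[:,1].min(),q[:,1].max(),"x",np.percentile(q[:,0],[2,50,98]), np.polyfit(q[:,1],q[:,0],1))
    q=sel(.62,.72,.2,.4,.1,.17);print("chime y",np.percentile(q[:,1],[.5,99.5]), q[:,0].max())
    q=sel(.62,.72,-.36,-.18,.03,.13);print("rack y",np.percentile(q[:,1],[.5,99.5]))
    q=sel(.6,.8,-.6,.6,.02,.09); q=q[(abs(q[:,1]-.01)>.36)|((abs(abs(q[:,1]-.01)-.15)<.05))]; q=q[q[:,0]>.69]
    if len(q)>20: print("face",len(q),np.polyfit(q[:,1],q[:,0],1),np.percentile(q[:,0],[10,50,90]))
    for cx,cy in((.5525,.151),(.5795,-.163)):
        q=sel(cx-.05,cx+.05,cy-.05,cy+.05,.19,.275); print("taper",len(q),[np.percentile(q[:,i],[2,98]).round(4) for i in(0,1)])
        q=sel(cx-.05,cx+.05,cy-.05,cy+.05,.006,.032)
        # circle fit R=28
        from scipy.optimize import least_squares
        q2=q[np.hypot(q[:,0]-cx,q[:,1]-cy)>.024]
        s=least_squares(lambda p:np.hypot(q2[:,0]-p[0],q2[:,1]-p[1])-.028,[cx,cy],loss="soft_l1",f_scale=.002);print("foot",len(q2),s.x.round(4))
```

```text
top panel top y -0.07489662459337335 0.09338351359262416 x [0.68621014 0.69106939 0.69803826] [-4.79484146e-04  6.91337599e-01]
chime y [0.20305401 0.39662754] 0.7199681253966868
rack y [-0.35833528 -0.18146729]
face 1599 [-0.00156623  0.6991906 ] [0.69800929 0.69919419 0.70041658]
taper 74 [array([0.5442, 0.56  ]), array([0.1429, 0.1609])]
foot 68 [0.5549 0.1529]
taper 85 [array([0.5709, 0.5868]), array([-0.1693, -0.155 ])]
foot 70 [ 0.5814 -0.1655]
scene panel top y -0.07642916055246818 0.09614467266960713 x [0.68568968 0.69439548 0.69772878] [-0.00444999  0.69333603]
chime y [0.20394332 0.39712234] 0.7199931683915218
rack y [-0.35642956 -0.18300382]
taper 447 [array([0.5465, 0.5639]), array([0.1488, 0.1634])]
foot 132 [0.554  0.1514]
taper 326 [array([0.571 , 0.5902]), array([-0.169 , -0.1545])]
foot 59 [ 0.5811 -0.1655]
```

Request:
drive_tool(commands=[{"tx":1,"ty":1,"tz":1},{"tx":1,"ty":1,"rz":1},{"tx":1,"ty":1,"rz":1},{"tx":1,"ty":1,"rz":1},{"tx":1,"ty":1,"rz":1},{"tx":1,"ty":1,"rz":1},{"tx":1,"ty":1,"rz":1},{"tx":1,"ty":1,"rz":1},{"tx":1,"ty":1,"rz":1},{"tx":1,"ty":1,"rz":1}])

```text
validation failed for argument at $.co...
```

Request:
drive_tool(commands=[{"tx":1,"ty":1,"tz":1,"rx":0,"ry":0,"rz":0,"grip":-1},{"tx":1,"ty":1,"tz":0,"rx":0,"ry":0,"rz":1,"grip":-1},{"tx":1,"ty":1,"tz":0,"rx":0,"ry":0,"rz":1,"grip":-1},{"tx":1,"ty":1,"tz":0,"rx":0,"ry":0,"rz":1,"grip":-1},{"tx":1,"ty":1,"tz":0,"rx":0,"ry":0,"rz":1,"grip":-1},{"tx":1,"ty":1,"tz":0,"rx":0,"ry":0,"rz":1,"grip":-1},{"tx":1,"ty":1,"tz":0,"rx":0,"ry":0,"rz":1,"grip":-1},{"tx":1,"ty":1,"tz":0,"rx":0,"ry":0,"rz":1,"grip":-1},{"tx":1,"ty":1,"tz":0,"rx":0,"ry":0,"rz":1,"grip":-1},{"tx":1,"ty":1,"tz":0,"rx":0,"ry":0,"rz":1,"grip":-1}], grip_force=20)

```text
clock: 2.7
tcp_pos: [0.359, -0.4556, 0.2515]
orientation: [2.301, 2.139, -0.0]
contact_force: [0.5, -0.2, -0.3]
grip_width: 0.0854
```

Request:
drive_tool(commands=[{"tx":0.4,"ty":1,"tz":0,"rx":0,"ry":0,"rz":1,"grip":-1},{"tx":0.4,"ty":1,"tz":0,"rx":0,"ry":0,"rz":1,"grip":-1},{"tx":0.4,"ty":1,"tz":0,"rx":0,"ry":0,"rz":0.35,"grip":-1},{"tx":0.4,"ty":1,"tz":0,"rx":0,"ry":0,"rz":0,"grip":-1},{"tx":0.4,"ty":1,"tz":0,"rx":0,"ry":0,"rz":0,"grip":-1},{"tx":0.4,"ty":1,"tz":0,"rx":0,"ry":0,"rz":0,"grip":-1},{"tx":0.4,"ty":1,"tz":0,"rx":0,"ry":0,"rz":0,"grip":-1},{"tx":0.4,"ty":1,"tz":0,"rx":0,"ry":0,"rz":0,"grip":-1},{"tx":0.4,"ty":1,"tz":0,"rx":0,"ry":0,"rz":0,"grip":-1},{"tx":0.4,"ty":1,"tz":0,"rx":0,"ry":0,"rz":0,"grip":-1}])

```text
clock: 3.95
tcp_pos: [0.4387, -0.255, 0.2514]
orientation: [1.929, 2.48, -0.0]
contact_force: [0.7, -0.4, 0.8]
grip_width: 0.085
```

Request:
drive_tool(commands=[{"tx":0.4,"ty":1,"tz":-0.2,"rx":0,"ry":0,"rz":0,"grip":-1},{"tx":0.4,"ty":1,"tz":-1,"rx":0,"ry":0,"rz":0,"grip":-1},{"tx":0.4,"ty":1,"tz":-1,"rx":0,"ry":0,"rz":0,"grip":-1},{"tx":0.2,"ty":0.25,"tz":-1,"rx":0,"ry":0,"rz":0,"grip":-1},{"tx":0.2,"ty":0,"tz":-1,"rx":0,"ry":0,"rz":0,"grip":-1},{"tx":0.1,"ty":0,"tz":-1,"rx":0,"ry":0,"rz":0,"grip":-1},{"tx":0,"ty":0,"tz":0,"rx":0,"ry":0,"rz":0,"grip":-1}])

```text
clock: 4.82
tcp_pos: [0.4715, -0.1904, 0.1462]
orientation: [-1.926, -2.479, 0.001]
contact_force: [0.4, -0.1, -0.2]
grip_width: 0.0857
```

Run:
```python
from h import *
print(status.get_obs()["tcp_pos"])
a=eyes.grab_frame("scene")
b=eyes.grab_frame("top")
cv2.imwrite("pics/m1.png",np.hstack([cv2.resize(a["frame"][40:280,130:410],(400,343)),cv2.resize(b["frame"][120:360,250:530],(400,343))]))
P=pts(a).reshape(-1,3);q=P[(np.hypot(P[:,0]-.479,P[:,1]+.191)<.13)&(P[:,2]>.08)&(a["range_z"].ravel()>0)]
q=q[np.hypot(q[:,0]-.581,q[:,1]+.165)>.02]
d=(q[:,:2]-[.479,-.191])@[.967,.252]; l=(q[:,:2]-[.479,-.191])@[-.252,.967]
for z in np.arange(.08,.4,.015):
    m=abs(q[:,2]-z)<.0075
    if m.sum()>3: print(z.round(3),m.sum(),"fwd",np.percentile(d[m],[2,98]).round(3),"lat",np.percentile(l[m],[2,98]).round(3))
```

```text
[ 0.47146822 -0.19037062  0.14620336]
0.08 91 fwd [-0.124 -0.045] lat [-0.117  0.049]
0.095 148 fwd [-0.122 -0.056] lat [-0.105  0.044]
0.11 67 fwd [-0.124 -0.062] lat [-0.1    0.049]
0.125 51 fwd [-0.125 -0.065] lat [-0.102  0.05 ]
0.14 26 fwd [-0.125 -0.088] lat [-0.092  0.054]
0.155 38 fwd [-0.124  0.043] lat [-0.004  0.056]
0.17 123 fwd [-0.124  0.05 ] lat [-0.006  0.05 ]
0.185 129 fwd [-0.124  0.049] lat [-0.007  0.05 ]
0.2 116 fwd [-0.122  0.061] lat [-0.007  0.046]
0.215 243 fwd [-0.079  0.068] lat [-0.009  0.019]
0.23 302 fwd [-0.077  0.065] lat [-0.011  0.02 ]
0.245 295 fwd [-0.073  0.064] lat [-0.007  0.023]
0.26 299 fwd [-0.071  0.062] lat [-0.007  0.017]
0.275 128 fwd [-0.022  0.032] lat [-0.011  0.041]
0.29 210 fwd [-0.024  0.031] lat [-0.013  0.041]
0.305 224 fwd [-0.024  0.031] lat [-0.012  0.041]
0.32 262 fwd [-0.033  0.03 ] lat [-0.023  0.041]
0.335 187 fwd [-0.025  0.033] lat [-0.016  0.041]
0.35 252 fwd [-0.028  0.033] lat [-0.013  0.041]
0.365 250 fwd [-0.026  0.032] lat [-0.015  0.041]
0.38 234 fwd [-0.027  0.032] lat [-0.013  0.04 ]
0.395 276 fwd [-0.027  0.034] lat [-0.015  0.041]
```

View pics/m1.png

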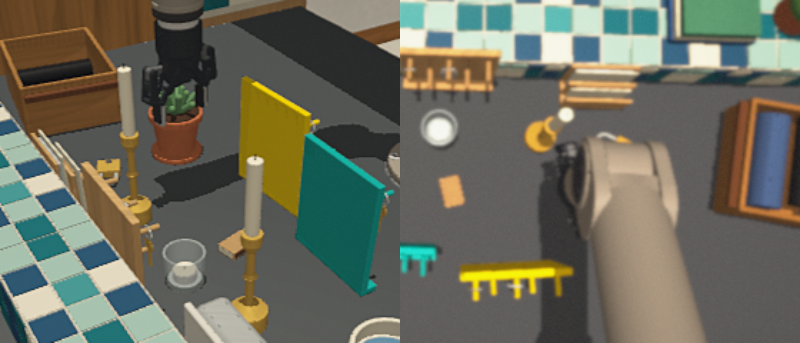

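Request:
drive_tool(commands=[{"tx":0,"ty":0,"tz":0,"rx":0,"ry":0,"rz":-1,"grip":0.3},{"tx":0,"ty":0,"tz":0,"rx":0,"ry":0,"rz":-1,"grip":0.3},{"tx":0,"ty":0,"tz":0,"rx":0,"ry":0,"rz":-1,"grip":0.3},{"tx":0,"ty":0,"tz":0,"rx":0,"ry":0,"rz":-1,"grip":0.3},{"tx":0,"ty":0,"tz":0,"rx":0,"ry":0,"rz":-1,"grip":0.3},{"tx":0,"ty":0,"tz":0,"rx":0,"ry":0,"rz":-1,"grip":0.3},{"tx":0,"ty":0,"tz":0,"rx":0,"ry":0,"rz":-1,"grip":0.3},{"tx":0,"ty":0,"tz":0,"rx":0,"ry":0,"rz":-1,"grip":0.3},{"tx":0,"ty":0,"tz":0,"rx":0,"ry":0,"rz":-1,"grip":0.3},{"tx":0,"ty":0,"tz":0,"rx":0,"ry":0,"rz":-1,"grip":0.3}])

```text
clock: 6.18
tcp_pos: [0.473, -0.1912, 0.1486]
orientation: [3.072, 0.654, 0.003]
contact_force: [0.6, -0.0, -0.7]
grip_width: 0.0298
```

Request:
drive_tool(commands=[{"tx":0,"ty":0,"tz":0,"rx":0,"ry":0,"rz":-1,"grip":0.3},{"tx":0,"ty":0,"tz":0,"rx":0,"ry":0,"rz":-0.25,"grip":0.3},{"tx":0,"ty":0,"tz":0,"rx":0.21,"ry":-0.81,"rz":0,"grip":0.3},{"tx":0,"ty":0,"tz":0,"rx":0.21,"ry":-0.81,"rz":0,"grip":0.3},{"tx":0,"ty":0,"tz":0,"rx":0.21,"ry":-0.81,"rz":0,"grip":0.3},{"tx":0,"ty":0,"tz":-1,"rx":0,"ry":0,"rz":0,"grip":0.3},{"tx":0,"ty":0,"tz":-1,"rx":0,"ry":0,"rz":0,"grip":0.3},{"tx":0,"ty":0,"tz":-1,"rx":0,"ry":0,"rz":0,"grip":0.3},{"tx":0,"ty":0,"tz":-1,"rx":0,"ry":0,"rz":0,"grip":0.3},{"tx":0,"ty":0,"tz":0,"rx":0,"ry":0,"rz":0,"grip":0.3}])

```text
clock: 7.42
tcp_pos: [0.4718, -0.1908, 0.0667]
orientation: [-3.025, -0.383, -0.533]
contact_force: [-0.3, 0.9, 0.3]
grip_width: 0.0301
```

```bash
cat >> h.py <<'E'
def shot(name,sc=(40,280,130,410),tp=(120,360,150,430)):
    a=eyes.grab_frame("scene"); b=eyes.grab_frame("top")
    c=lambda f,s:cv2.resize(f["frame"][s[0]:s[1],s[2]:s[3]],(400,343))
    cv2.imwrite(name,np.hstack([c(a,sc),c(b,tp)])); return a,b
E
python3 - <<'E'
from h import *
from scipy.spatial.transform import Rotation as R
o=status.get_obs();M=R.from_rotvec(o["orientation"]).as_matrix();t=o["tcp_pos"];print(t,o["grip_width"],o["joints"].round(2),"\n",M.round(3))
a,b=shot("pics/m2.png")
P=pts(a);ok=(a["range_z"]>0);q=(P[ok]-t)@M
q=q[(np.abs(q[:,0])<.1)&(np.abs(q[:,1])<.1)&(q[:,2]<.02)&(q[:,2]>-.25)&(P[ok][:,2]>.012)]
for z in np.arange(-.2,.01,.015):
    m=abs(q[:,2]-z)<.0075
    if m.sum()>3: print(z.round(3),m.sum(),"x",np.percentile(q[m,0],[2,98]).round(3),"y",np.percentile(q[m,1],[2,98]).round(3))
E
```

```text
[ 0.47184731 -0.19081021  0.06669365] 0.03007105933194095 [ 0.71  0.4  -0.37  2.26 -0.29  0.24 -0.66] 
 [[ 0.91   0.249  0.331]
 [ 0.234 -0.968  0.087]
 [ 0.342 -0.002 -0.94 ]]
-0.2 220 x [-0.015  0.04 ] y [-0.04   0.023]
-0.185 167 x [-0.015  0.039] y [-0.04  0.02]
-0.17 254 x [-0.07   0.039] y [-0.064  0.022]
-0.155 326 x [-0.07   0.038] y [-0.097  0.017]
-0.14 312 x [-0.074  0.038] y [-0.096  0.016]
-0.125 238 x [-0.079  0.036] y [-0.096  0.025]
-0.11 298 x [-0.085  0.019] y [-0.095  0.036]
-0.095 378 x [-0.089  0.02 ] y [-0.094  0.059]
-0.08 332 x [-0.095  0.019] y [-0.094  0.054]
-0.065 295 x [-0.099  0.018] y [-0.095  0.051]
-0.05 226 x [-0.099  0.014] y [-0.096  0.046]
-0.035 125 x [-0.099  0.013] y [-0.097  0.099]
-0.02 141 x [-0.086  0.012] y [-0.03   0.097]
-0.005 104 x [-0.092  0.012] y [-0.027  0.098]
0.01 24 x [-0.095 -0.061] y [0.077 0.099]
```

View pics/m2.png

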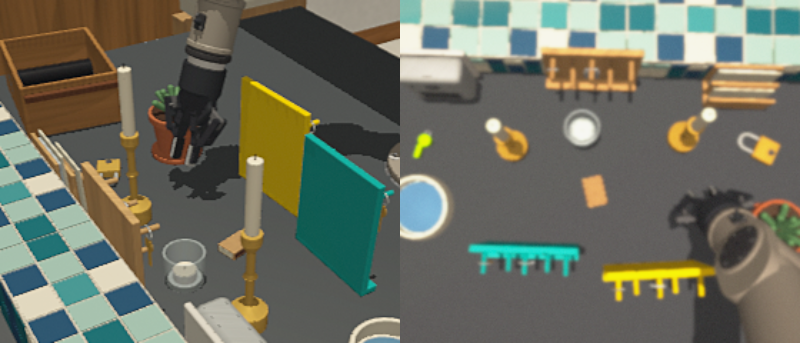

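Request:
drive_tool(commands=[{"tx":0.75,"ty":0.2,"tz":0,"rx":0,"ry":0,"rz":0,"grip":0.3},{"tx":0.75,"ty":0.2,"tz":-0.5,"rx":0,"ry":0,"rz":0,"grip":0.3},{"tx":0,"ty":0,"tz":-1,"rx":0,"ry":0,"rz":0,"grip":0.3},{"tx":0,"ty":0,"tz":-1,"rx":0,"ry":0,"rz":0,"grip":0.3},{"tx":0,"ty":0,"tz":-0.2,"rx":0,"ry":0,"rz":0,"grip":0.3},{"tx":0,"ty":0,"tz":0,"rx":0,"ry":0,"rz":0,"grip":0.3}])

```text
clock: 8.28
tcp_pos: [0.502, -0.1809, 0.0236]
orientation: [-3.019, -0.383, -0.532]
contact_force: [-0.0, 0.2, 0.6]
grip_width: 0.03
```

Run:
```python
from h import *
from scipy.spatial.transform import Rotation as R
o=status.get_obs();M=R.from_rotvec(o["orientation"]).as_matrix();t=o["tcp_pos"];print(t,o["grip_width"],o["joints"].round(2),"\n",M.round(3),o["contact_force"])
a,b=shot("pics/m3.png",(110,240,150,302))
w=eyes.grab_frame("wrist");cv2.imwrite("pics/w3.png",w["frame"])
```

```text
[ 0.50202065 -0.18088976  0.0236245 ] 0.03002833352780127 [ 0.53  0.5  -0.22  2.23 -0.64  0.17 -0.34] 
 [[ 0.91   0.251  0.33 ]
 [ 0.233 -0.968  0.093]
 [ 0.342 -0.008 -0.939]] [-0.02069156  0.21861207  0.55635584]
```

View pics/m3.png

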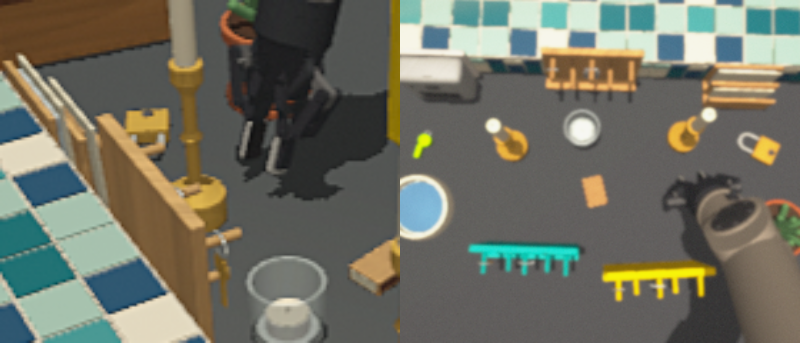

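View pics/w3.png

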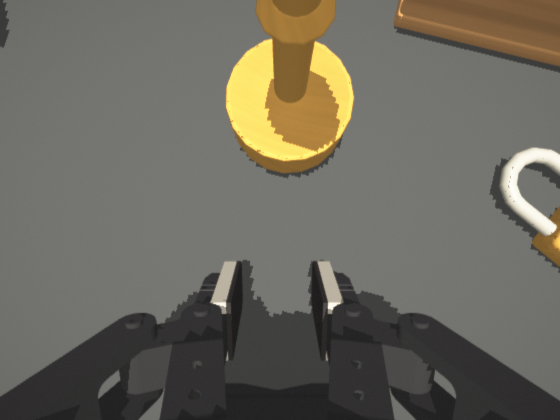

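Request:
drive_tool(commands=[{"tx":0,"ty":-0.2,"tz":0,"rx":-0.16,"ry":0.6,"rz":0,"grip":0.3},{"tx":0.4,"ty":0.1,"tz":-0.3,"rx":0,"ry":0,"rz":0,"grip":0.3},{"tx":0.2,"ty":0.05,"tz":-0.3,"rx":0,"ry":0,"rz":0,"grip":0.3},{"tx":0,"ty":0,"tz":0,"rx":0,"ry":0,"rz":0,"grip":0.3}])

```text
clock: 8.93
tcp_pos: [0.5125, -0.1813, 0.0097]
orientation: [-3.048, -0.384, -0.4]
contact_force: [0.2, -0.4, 0.7]
grip_width: 0.0297
```

Run:
```python
from h import *
from scipy.spatial.transform import Rotation as R
o=status.get_obs();M=R.from_rotvec(o["orientation"]).as_matrix();t=o["tcp_pos"];print(t,o["grip_width"],o["joints"].round(2),"\n",M.round(3),o["contact_force"])
a,b=shot("pics/m4.png",(110,240,150,302))
w=eyes.grab_frame("wrist");cv2.imwrite("pics/w4.png",w["frame"])
```

```text
[ 0.51250553 -0.18127655  0.00972157] 0.029672374711222783 [ 0.32  0.53 -0.01  2.17 -0.59  0.26 -0.45] 
 [[ 0.936  0.25   0.249]
 [ 0.238 -0.968  0.075]
 [ 0.259 -0.011 -0.966]] [ 0.21336299 -0.43804715  0.66104855]
```

View pics/m4.png

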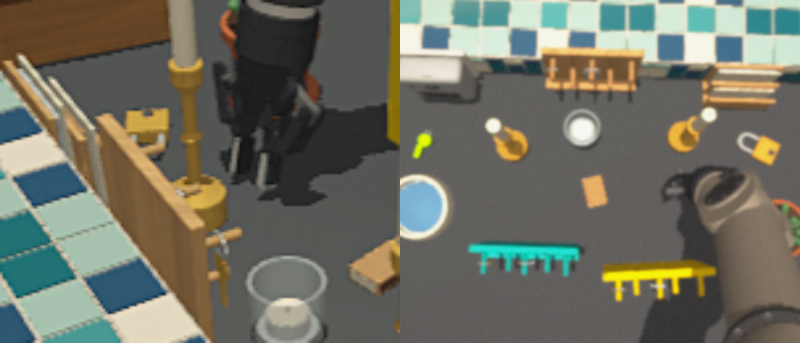

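View pics/w4.png

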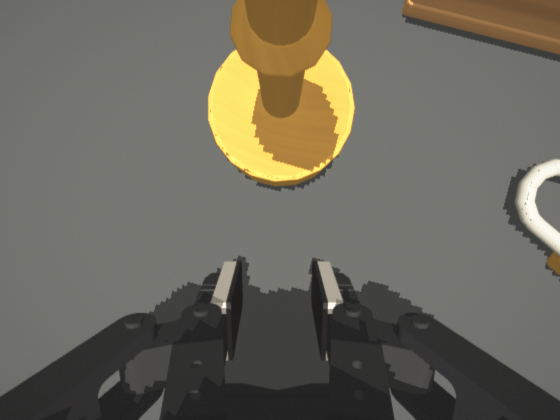

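Request:
drive_tool(commands=[{"tx":0.5,"ty":0.13,"tz":0,"rx":0,"ry":0,"rz":0,"grip":0.3},{"tx":0.5,"ty":0.13,"tz":0,"rx":0,"ry":0,"rz":0,"grip":0.3},{"tx":0.3,"ty":0.08,"tz":0,"rx":0,"ry":0,"rz":0,"grip":0.3},{"tx":0.2,"ty":0.05,"tz":0,"rx":0,"ry":0,"rz":0,"grip":0.3},{"tx":0.15,"ty":0.04,"tz":0,"rx":0,"ry":0,"rz":0,"grip":0.3},{"tx":0.15,"ty":0.04,"tz":0,"rx":0,"ry":0,"rz":0,"grip":0.3},{"tx":0.2,"ty":0.05,"tz":0,"rx":0,"ry":0,"rz":0,"grip":0.3},{"tx":0.2,"ty":0.05,"tz":0,"rx":0,"ry":0,"rz":0,"grip":0.3},{"tx":0.2,"ty":0.05,"tz":0,"rx":0,"ry":0,"rz":0,"grip":0.3},{"tx":0.2,"ty":0.05,"tz":0,"rx":0,"ry":0,"rz":0,"grip":0.3}])

```text
clock: 10.32
tcp_pos: [0.5653, -0.1681, 0.0105]
orientation: [-3.05, -0.386, -0.4]
contact_force: [-1.9, -1.2, -0.3]
grip_width: 0.0298
```

```bash
cat >> h.py <<'E'
from scipy.optimize import least_squares
def candle(f,cx,cy):
    P=pts(f).reshape(-1,3)[f["range_z"].ravel()>0]
    s=lambda a,b:P[(abs(P[:,0]-cx)<.045)&(abs(P[:,1]-cy)<.035)&(P[:,2]>a)&(P[:,2]<b)]
    q=s(.19,.272); 
    if len(q)>10: print("taper",len(q),[np.percentile(q[:,i],[2,98]).mean().round(4) for i in(0,1)])
def go(n,*c):
    from scipy.spatial.transform import Rotation as R
    o=status.get_obs();print(o["clock"],o["tcp_pos"].round(4),o["grip_width"],o["joints"].round(2),o["contact_force"].round(1))
    a,b=shot(f"pics/m{n}.png",(40,280,130,410)); candle(a,*c);candle(b,*c)
    w=eyes.grab_frame("wrist");cv2.imwrite(f"pics/w{n}.png",w["frame"])
E
python3 -c "
from h import *
go(5,.60,-.159)"
```

```text
10.325 [ 0.5653 -0.1681  0.0105] 0.029776482617364423 [ 0.21  0.57  0.06  2.08 -0.57  0.31 -0.53] [-1.9 -1.2 -0.3]
taper 339 [np.float64(0.5814), np.float64(-0.1637)]
taper 93 [np.float64(0.5796), np.float64(-0.1638)]
```

View pics/m5.png

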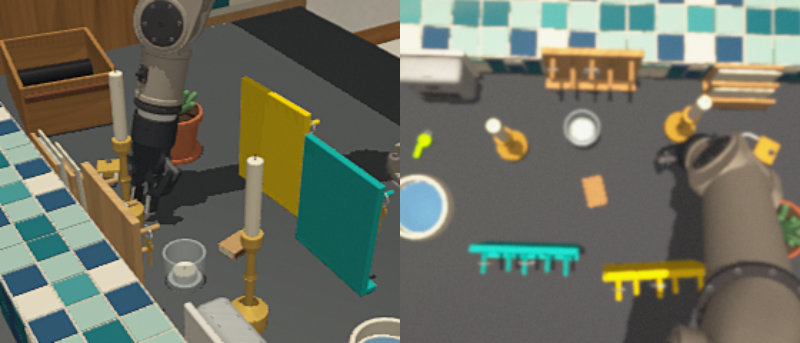

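View pics/w5.png

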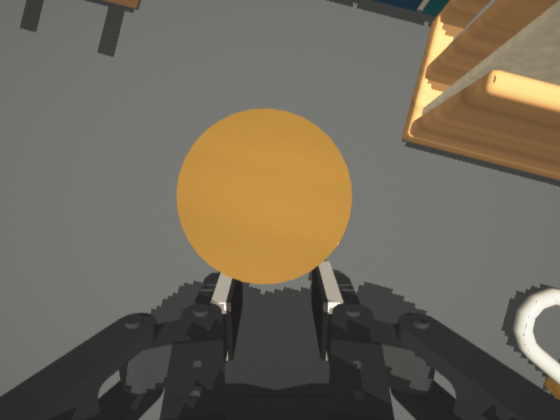

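Run:
```python
from h import *
for n in("top","scene"):
    f=eyes.grab_frame(n); P=pts(f).reshape(-1,3)[f["range_z"].ravel()>0]
    q0=P[(abs(P[:,0]-.59)<.06)&(abs(P[:,1]+.16)<.05)]
    for z0 in np.arange(.005,.29,.02):
        q=q0[abs(q0[:,2]-z0)<.01]
        if len(q)>3: print(n,z0.round(3),len(q),np.percentile(q,[5,50,95],0)[:,:2].round(3).tolist())
```

```text
top 0.005 546 [[0.542, -0.205], [0.61, -0.13], [0.647, -0.112]]
top 0.025 195 [[0.572, -0.183], [0.59, -0.148], [0.621, -0.134]]
top 0.045 86 [[0.576, -0.171], [0.594, -0.153], [0.617, -0.14]]
top 0.065 45 [[0.544, -0.209], [0.554, -0.139], [0.645, -0.126]]
top 0.085 38 [[0.546, -0.165], [0.558, -0.147], [0.599, -0.118]]
top 0.105 56 [[0.532, -0.157], [0.539, -0.124], [0.599, -0.111]]
top 0.125 20 [[0.531, -0.141], [0.536, -0.137], [0.541, -0.129]]
top 0.145 35 [[0.534, -0.178], [0.558, -0.148], [0.592, -0.14]]
top 0.165 111 [[0.535, -0.172], [0.587, -0.151], [0.608, -0.142]]
top 0.185 58 [[0.534, -0.172], [0.556, -0.153], [0.597, -0.144]]
top 0.205 47 [[0.534, -0.178], [0.555, -0.154], [0.596, -0.146]]
top 0.225 70 [[0.532, -0.172], [0.547, -0.156], [0.599, -0.149]]
top 0.245 45 [[0.532, -0.17], [0.545, -0.159], [0.6, -0.149]]
top 0.265 65 [[0.534, -0.179], [0.555, -0.163], [0.6, -0.149]]
top 0.285 64 [[0.591, -0.167], [0.599, -0.158], [0.606, -0.15]]
scene 0.005 239 [[0.533, -0.173], [0.552, -0.141], [0.583, -0.113]]
scene 0.025 171 [[0.552, -0.186], [0.569, -0.146], [0.591, -0.135
[... 180 characters left out ...]
 -0.153], [0.603, -0.117]]
scene 0.105 278 [[0.532, -0.187], [0.553, -0.154], [0.601, -0.112]]
scene 0.125 198 [[0.534, -0.2], [0.548, -0.157], [0.602, -0.137]]
scene 0.145 183 [[0.533, -0.177], [0.561, -0.149], [0.609, -0.14]]
scene 0.165 304 [[0.536, -0.18], [0.562, -0.152], [0.609, -0.144]]
scene 0.185 268 [[0.534, -0.187], [0.552, -0.156], [0.606, -0.146]]
scene 0.205 216 [[0.533, -0.185], [0.552, -0.155], [0.607, -0.147]]
scene 0.225 241 [[0.533, -0.189], [0.548, -0.158], [0.606, -0.149]]
scene 0.245 198 [[0.531, -0.183], [0.546, -0.16], [0.607, -0.149]]
scene 0.265 205 [[0.532, -0.188], [0.544, -0.167], [0.607, -0.15]]
scene 0.285 102 [[0.531, -0.197], [0.535, -0.176], [0.604, -0.153]]
```

Request:
drive_tool(commands=[{"tx":0.2,"ty":0.05,"tz":0,"rx":0,"ry":0,"rz":0,"grip":0.3},{"tx":0.3,"ty":0.07,"tz":0,"rx":0,"ry":0,"rz":0,"grip":0.3},{"tx":0.3,"ty":0.07,"tz":0,"rx":0,"ry":0,"rz":0,"grip":0.3},{"tx":0.3,"ty":0.07,"tz":0,"rx":0,"ry":0,"rz":0,"grip":0.3},{"tx":0.3,"ty":0.07,"tz":0,"rx":0,"ry":0,"rz":0,"grip":0.3},{"tx":0.3,"ty":0.07,"tz":0,"rx":0,"ry":0,"rz":0,"grip":0.3},{"tx":0.3,"ty":0.07,"tz":0,"rx":0,"ry":0,"rz":0,"grip":0.3},{"tx":0.3,"ty":0.07,"tz":0,"rx":0,"ry":0,"rz":0,"grip":0.3},{"tx":0.2,"ty":0.05,"tz":0,"rx":0,"ry":0,"rz":0,"grip":0.3},{"tx":0.2,"ty":0.05,"tz":0,"rx":0,"ry":0,"rz":0,"grip":0.3}])

```text
clock: 11.82
tcp_pos: [0.6194, -0.1556, 0.0106]
orientation: [-3.05, -0.385, -0.401]
contact_force: [-4.1, -0.7, 0.7]
grip_width: 0.0296
```

```bash
cat >> h.py <<'E'
def candle(f,cx,cy):
    P=pts(f).reshape(-1,3)[f["range_z"].ravel()>0]
    for a,b in((.05,.12),(.14,.162),(.19,.23),(.24,.272)):
        q=P[(abs(P[:,0]-cx)<.022)&(abs(P[:,1]-cy)<.022)&(P[:,2]>a)&(P[:,2]<b)]
        if len(q)>10: print("z",a,len(q),[(np.percentile(q[:,i],[3,97])).round(4) for i in(0,1)])
E
python3 -c "
from h import *
go(6,.652,-.145)"
```

```text
11.825 [ 0.6194 -0.1556  0.0106] 0.02957570725402942 [ 0.12  0.62  0.11  1.97 -0.56  0.37 -0.61] [-4.1 -0.7  0.7]
z 0.14 73 [array([0.6389, 0.6645]), array([-0.1509, -0.1315])]
z 0.19 159 [array([0.6418, 0.6606]), array([-0.1483, -0.1354])]
z 0.24 140 [array([0.6424, 0.6608]), array([-0.1484, -0.1354])]
z 0.05 41 [array([0.6441, 0.6561]), array([-0.1537, -0.1367])]
z 0.14 17 [array([0.6385, 0.6547]), array([-0.1551, -0.1322])]
z 0.19 40 [array([0.6429, 0.6547]), array([-0.1526, -0.1357])]
z 0.24 36 [array([0.6428, 0.655 ]), array([-0.1521, -0.1358])]
```

View pics/m6.png

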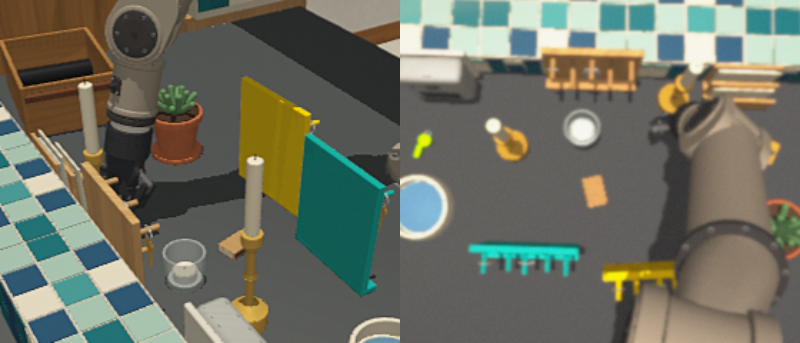

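View pics/w6.png

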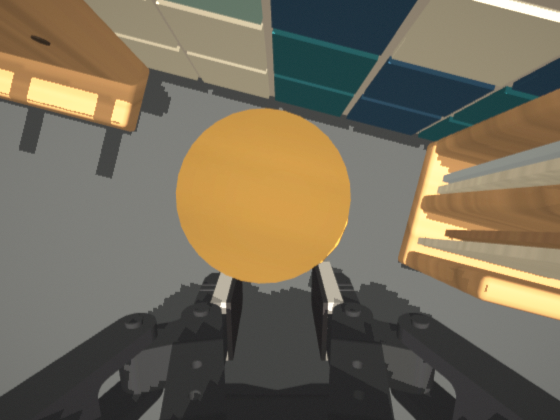

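Request:
drive_tool(commands=[{"tx":0.2,"ty":0.04,"tz":0,"rx":0,"ry":0,"rz":0,"grip":0.3},{"tx":0.2,"ty":0.03,"tz":0,"rx":0,"ry":0,"rz":0,"grip":0.3},{"tx":0.2,"ty":0.02,"tz":0,"rx":0,"ry":0,"rz":0,"grip":0.3},{"tx":0.15,"ty":0,"tz":0,"rx":0,"ry":0,"rz":0,"grip":0.3}])

```text
clock: 12.48
tcp_pos: [0.6345, -0.1536, 0.0106]
orientation: [-3.05, -0.386, -0.401]
contact_force: [-4.5, -0.7, 0.1]
grip_width: 0.0298
```

Request:
drive_tool(commands=[{"tx":0.1,"ty":0,"tz":0,"rx":0,"ry":0,"rz":0,"grip":0.3}])

```text
clock: 12.6
tcp_pos: [0.6364, -0.1536, 0.0106]
orientation: [-3.05, -0.386, -0.401]
contact_force: [-4.4, -0.8, 0.5]
grip_width: 0.0301
```

```bash
python3 -c "
from h import *
go(7,.67,-.14)"
```

```text
12.6 [ 0.6364 -0.1536  0.0106] 0.03013834879316104 [ 0.1   0.64  0.13  1.94 -0.55  0.39 -0.63] [-4.4 -0.8  0.5]
z 0.05 17 [array([0.673 , 0.6772]), array([-0.1491, -0.142 ])]
z 0.14 35 [array([0.6574, 0.6819]), array([-0.1454, -0.1323])]
z 0.19 165 [array([0.6589, 0.6775]), array([-0.1452, -0.1335])]
z 0.24 141 [array([0.6591, 0.6778]), array([-0.1455, -0.1327])]
z 0.05 42 [array([0.6598, 0.6735]), array([-0.1517, -0.1358])]
z 0.14 18 [array([0.6552, 0.672 ]), array([-0.1549, -0.1295])]
z 0.19 45 [array([0.6591, 0.6713]), array([-0.1492, -0.1338])]
z 0.24 42 [array([0.6592, 0.6725]), array([-0.1519, -0.1339])]
```

View pics/w7.png

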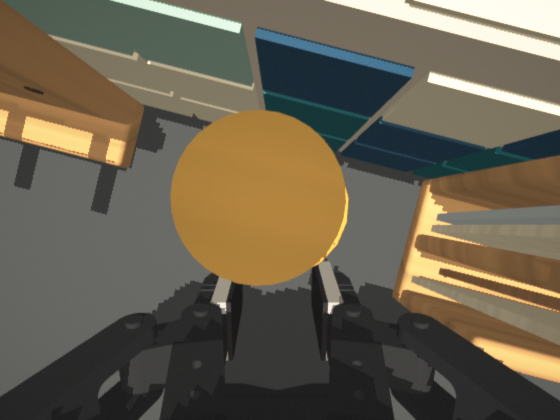

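Request:
drive_tool(commands=[{"tx":0.1,"ty":0,"tz":0,"rx":0,"ry":0,"rz":0,"grip":0.3}])

```text
clock: 12.88
tcp_pos: [0.6379, -0.1537, 0.0106]
orientation: [-3.05, -0.385, -0.4]
contact_force: [-4.4, -0.4, 0.8]
grip_width: 0.03
```

Request:
drive_tool(commands=[{"tx":0.05,"ty":0,"tz":0,"rx":0,"ry":0,"rz":0,"grip":0.3}])

```text
clock: 13.0
tcp_pos: [0.6384, -0.1537, 0.0104]
orientation: [-3.05, -0.385, -0.398]
contact_force: [-7.2, 1.2, 3.0]
grip_width: 0.0298
```

Request:
drive_tool(commands=[{"tx":-0.3,"ty":-0.08,"tz":0,"rx":0,"ry":0,"rz":0,"grip":0.3},{"tx":-0.8,"ty":-0.2,"tz":0,"rx":0,"ry":0,"rz":0,"grip":0.3},{"tx":-1,"ty":-0.26,"tz":0,"rx":0,"ry":0,"rz":0,"grip":0.3},{"tx":-1,"ty":-0.26,"tz":0,"rx":0,"ry":0,"rz":0,"grip":0.3},{"tx":-1,"ty":-0.26,"tz":0.3,"rx":0,"ry":0,"rz":0,"grip":0.3},{"tx":-1,"ty":-0.26,"tz":1,"rx":0,"ry":0,"rz":0,"grip":0.3},{"tx":-1,"ty":0,"tz":1,"rx":0,"ry":0,"rz":0,"grip":0.3},{"tx":-0.4,"ty":0.5,"tz":1,"rx":0,"ry":0,"rz":-0.5,"grip":0.3},{"tx":0,"ty":1,"tz":1,"rx":0,"ry":0,"rz":-0.75,"grip":0.3},{"tx":0,"ty":1,"tz":0.3,"rx":0,"ry":0,"rz":0,"grip":0.3}])

```text
clock: 14.25
tcp_pos: [0.5093, -0.1299, 0.1044]
orientation: [-3.094, -0.117, -0.413]
contact_force: [-0.3, 0.2, -0.4]
grip_width: 0.0298
```

```bash
python3 -c "
from h import *
go(8,.67,-.14)"
```

```text
14.25 [ 0.5093 -0.1299  0.1044] 0.029767356849251015 [-0.07  0.32  0.29  2.22 -0.45  0.39 -0.9 ] [-0.3  0.2 -0.4]
z 0.05 32 [array([0.6736, 0.6792]), array([-0.1479, -0.1392])]
z 0.14 40 [array([0.656 , 0.6835]), array([-0.1479, -0.132 ])]
z 0.19 159 [array([0.6606, 0.6793]), array([-0.146 , -0.1335])]
z 0.24 139 [array([0.6606, 0.6794]), array([-0.1464, -0.1338])]
z 0.05 41 [array([0.6623, 0.6749]), array([-0.1514, -0.1358])]
z 0.14 19 [array([0.6561, 0.6762]), array([-0.153 , -0.1299])]
z 0.19 43 [array([0.6608, 0.6727]), array([-0.151 , -0.1337])]
z 0.24 38 [array([0.6608, 0.674 ]), array([-0.1487, -0.1338])]
```

View pics/m8.png

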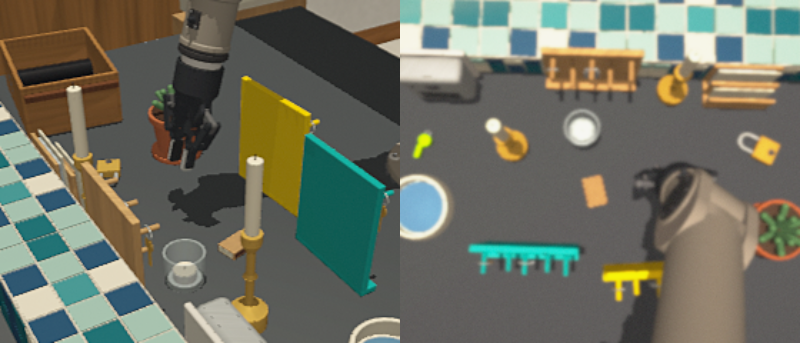

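Request:
drive_tool(commands=[{"tx":0,"ty":1,"tz":0,"rx":0,"ry":0,"rz":0,"grip":0.3},{"tx":0,"ty":1,"tz":0,"rx":0,"ry":0,"rz":0,"grip":0.3},{"tx":-0.2,"ty":1,"tz":0,"rx":0,"ry":0,"rz":0,"grip":0.3},{"tx":-0.2,"ty":1,"tz":0,"rx":0,"ry":0,"rz":0,"grip":0.3},{"tx":-0.2,"ty":1,"tz":0,"rx":0,"ry":0,"rz":0,"grip":0.3},{"tx":-0.2,"ty":1,"tz":0,"rx":0,"ry":0,"rz":0,"grip":0.3},{"tx":-0.2,"ty":1,"tz":0,"rx":0,"ry":0,"rz":0,"grip":0.3},{"tx":0,"ty":1,"tz":0,"rx":0,"ry":0,"rz":0,"grip":0.3},{"tx":0,"ty":1,"tz":0,"rx":0,"ry":0,"rz":0,"grip":0.3},{"tx":0,"ty":0,"tz":0,"rx":0,"ry":0,"rz":0,"grip":0.3}])

```text
clock: 15.65
tcp_pos: [0.4893, 0.0499, 0.1025]
orientation: [-3.094, -0.121, -0.408]
contact_force: [0.2, -0.8, -0.3]
grip_width: 0.0297
```

```bash
python3 -c "
from h import *
go(9,.554,.152)"
```

```text
15.65 [0.4893 0.0499 0.1025] 0.02967973121771074 [-0.64  0.28  0.45  2.31 -0.29  0.33 -1.45] [ 0.2 -0.8 -0.3]
z 0.05 186 [array([0.5474, 0.5616]), array([0.1491, 0.1611])]
z 0.14 103 [array([0.543 , 0.5676]), array([0.1485, 0.1667])]
z 0.19 205 [array([0.5467, 0.5638]), array([0.1488, 0.1633])]
z 0.24 175 [array([0.547 , 0.5637]), array([0.1498, 0.1631])]
z 0.05 19 [array([0.5449, 0.5593]), array([0.1444, 0.1551])]
z 0.19 27 [array([0.5442, 0.5602]), array([0.1429, 0.156 ])]
z 0.24 24 [array([0.5442, 0.5568]), array([0.143 , 0.1572])]
```

View pics/m9.png

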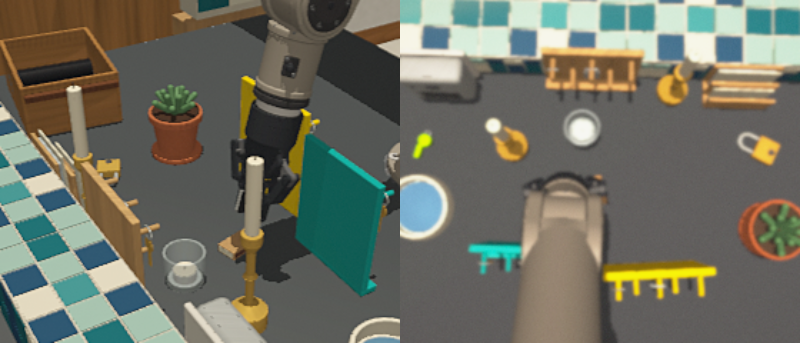

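Request:
drive_tool(commands=[{"tx":0,"ty":1,"tz":0,"rx":0,"ry":0,"rz":0,"grip":0.3},{"tx":0,"ty":1,"tz":0,"rx":0,"ry":0,"rz":0,"grip":0.3},{"tx":0,"ty":1,"tz":0,"rx":0,"ry":0,"rz":0,"grip":0.3},{"tx":0,"ty":1,"tz":0,"rx":0,"ry":0,"rz":0,"grip":0.3},{"tx":0,"ty":0.9,"tz":0,"rx":0,"ry":0,"rz":0,"grip":0.3},{"tx":0,"ty":0,"tz":-1,"rx":0,"ry":0,"rz":0,"grip":0.3},{"tx":0,"ty":0,"tz":-1,"rx":0,"ry":0,"rz":0,"grip":0.3},{"tx":0,"ty":0,"tz":0,"rx":0,"ry":0,"rz":0,"grip":0.3}])

```text
clock: 16.8
tcp_pos: [0.4886, 0.146, 0.0616]
orientation: [-3.096, -0.116, -0.404]
contact_force: [0.1, -0.4, 0.6]
grip_width: 0.0299
```

```bash
python3 -c "
from h import *
go(10,.554,.152)"
```

```text
16.8 [0.4886 0.146  0.0616] 0.02994592655650395 [-0.83  0.4   0.43  2.29 -0.31  0.25 -1.66] [ 0.1 -0.4  0.6]
z 0.05 184 [array([0.5482, 0.5612]), array([0.149 , 0.1609])]
z 0.14 107 [array([0.5424, 0.5685]), array([0.1509, 0.1674])]
z 0.19 203 [array([0.5472, 0.5636]), array([0.1491, 0.1634])]
z 0.24 174 [array([0.5474, 0.5636]), array([0.1501, 0.1633])]
z 0.05 18 [array([0.5451, 0.5595]), array([0.1443, 0.1555])]
z 0.14 11 [array([0.5399, 0.5664]), array([0.1394, 0.1554])]
z 0.19 27 [array([0.5443, 0.5604]), array([0.143 , 0.1556])]
z 0.24 28 [array([0.5443, 0.5562]), array([0.143 , 0.1573])]
```

View pics/m10.png

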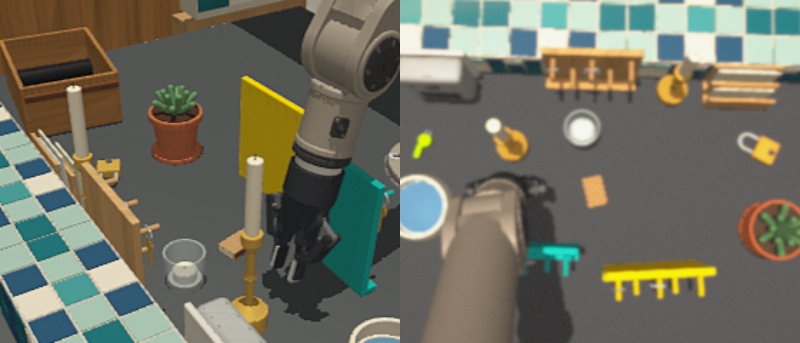

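View pics/w10.png

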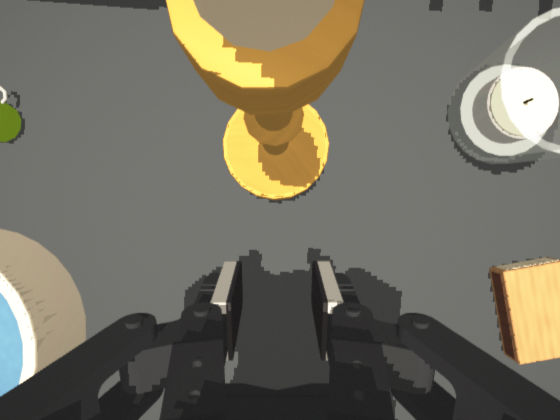

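Request:
drive_tool(commands=[{"tx":0.1,"ty":0.1,"tz":-0.8,"rx":0,"ry":0.2,"rz":0,"grip":0.3},{"tx":0.1,"ty":0,"tz":-0.8,"rx":0,"ry":0.2,"rz":0,"grip":0.3},{"tx":0,"ty":0,"tz":-0.8,"rx":0,"ry":0,"rz":0,"grip":0.3},{"tx":0,"ty":0,"tz":-0.15,"rx":0,"ry":0,"rz":0,"grip":0.3},{"tx":0,"ty":0,"tz":0,"rx":0,"ry":0,"rz":0,"grip":0.3}])

```text
clock: 17.58
tcp_pos: [0.4935, 0.1497, 0.0122]
orientation: [-3.102, -0.117, -0.322]
contact_force: [-0.8, 0.9, -0.3]
grip_width: 0.0303
```

```bash
python3 -c "
from h import *
go(11,.554,.152)"
```

```text
17.575 [0.4935 0.1497 0.0122] 0.030269770999679525 [-0.7   0.51  0.29  2.25 -0.38  0.21 -1.59] [-0.8  0.9 -0.3]
z 0.05 184 [array([0.548 , 0.5615]), array([0.1496, 0.1612])]
z 0.14 100 [array([0.5425, 0.5679]), array([0.1501, 0.1679])]
z 0.19 206 [array([0.5476, 0.5637]), array([0.1487, 0.1632])]
z 0.24 173 [array([0.5476, 0.5637]), array([0.1504, 0.1633])]
z 0.05 18 [array([0.5451, 0.5594]), array([0.1443, 0.1553])]
z 0.14 11 [array([0.54  , 0.5583]), array([0.1396, 0.1589])]
z 0.19 27 [array([0.5444, 0.5602]), array([0.1429, 0.1558])]
z 0.24 28 [array([0.5442, 0.5586]), array([0.1427, 0.1567])]
```

View pics/m11.png

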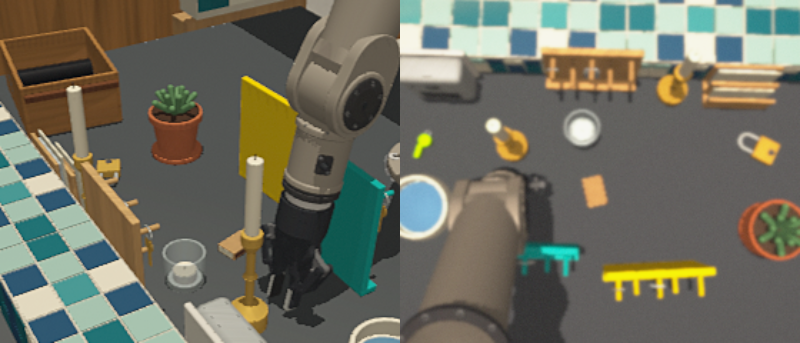

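View pics/w11.png

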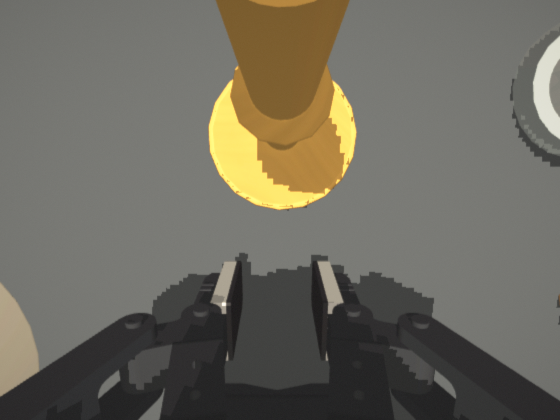

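Request:
drive_tool(commands=[{"tx":0.4,"ty":0.02,"tz":-0.05,"rx":0,"ry":0,"rz":0,"grip":0.3},{"tx":0.4,"ty":0.02,"tz":-0.05,"rx":0,"ry":-0.2,"rz":0,"grip":0.3},{"tx":0.3,"ty":0.02,"tz":0,"rx":0,"ry":-0.2,"rz":0,"grip":0.3},{"tx":0.15,"ty":0.01,"tz":0,"rx":0,"ry":0,"rz":0,"grip":0.3},{"tx":0.15,"ty":0.01,"tz":0,"rx":0,"ry":0,"rz":0,"grip":0.3},{"tx":0.15,"ty":0.01,"tz":0,"rx":0,"ry":0,"rz":0,"grip":0.3},{"tx":0.2,"ty":0.01,"tz":0,"rx":0,"ry":0,"rz":0,"grip":0.3},{"tx":0.2,"ty":0.01,"tz":0,"rx":0,"ry":0,"rz":0,"grip":0.3},{"tx":0.2,"ty":0.01,"tz":0,"rx":0,"ry":0,"rz":0,"grip":0.3},{"tx":0.2,"ty":0.01,"tz":0,"rx":0,"ry":0,"rz":0,"grip":0.3}])

```text
clock: 18.98
tcp_pos: [0.5392, 0.1526, 0.0094]
orientation: [-3.094, -0.119, -0.398]
contact_force: [-1.4, -0.2, -1.3]
grip_width: 0.0298
```

```bash
python3 -c "
from h import *
go(12,.571,.153)"
```

```text
18.975 [0.5392 0.1526 0.0094] 0.029814616495189572 [-0.75  0.57  0.39  2.19 -0.66  0.21 -1.31] [-1.4 -0.2 -1.3]
z 0.05 196 [array([0.5668, 0.5801]), array([0.1515, 0.1638])]
z 0.14 100 [array([0.5648, 0.5866]), array([0.15, 0.17])]
z 0.19 210 [array([0.5653, 0.5822]), array([0.1516, 0.166 ])]
z 0.24 176 [array([0.5654, 0.5819]), array([0.1535, 0.1659])]
z 0.05 24 [array([0.5652, 0.5795]), array([0.1468, 0.1585])]
z 0.14 12 [array([0.5592, 0.5762]), array([0.1413, 0.1596])]
z 0.19 29 [array([0.5638, 0.5772]), array([0.1458, 0.163 ])]
z 0.24 27 [array([0.5636, 0.5776]), array([0.1456, 0.1587])]
```

View pics/m12.png

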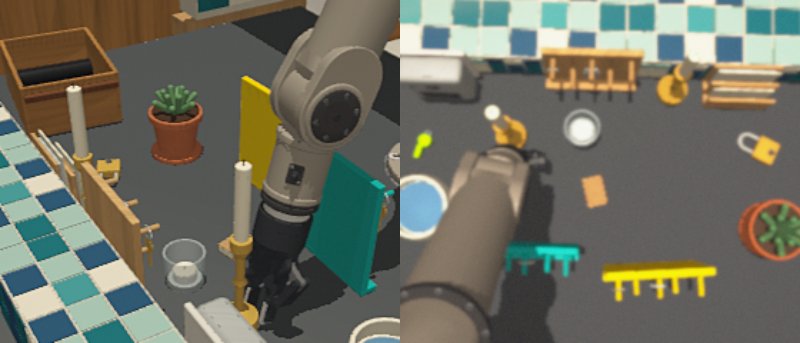

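Request:
drive_tool(commands=[{"tx":0.2,"ty":0.01,"tz":0,"rx":0,"ry":0,"rz":0,"grip":0.3},{"tx":0.3,"ty":0.02,"tz":0,"rx":0,"ry":0,"rz":0,"grip":0.3},{"tx":0.3,"ty":0.02,"tz":0,"rx":0,"ry":0,"rz":0,"grip":0.3},{"tx":0.3,"ty":0.02,"tz":0,"rx":0,"ry":0,"rz":0,"grip":0.3},{"tx":0.3,"ty":0.02,"tz":0,"rx":0,"ry":0,"rz":0,"grip":0.3},{"tx":0.3,"ty":0.02,"tz":0,"rx":0,"ry":0,"rz":0,"grip":0.3},{"tx":0.3,"ty":0.02,"tz":0,"rx":0,"ry":0,"rz":0,"grip":0.3},{"tx":0.3,"ty":0.02,"tz":0,"rx":0,"ry":0,"rz":0,"grip":0.3},{"tx":0.3,"ty":0.02,"tz":0,"rx":0,"ry":0,"rz":0,"grip":0.3},{"tx":0.2,"ty":0.01,"tz":0,"rx":0,"ry":0,"rz":0,"grip":0.3}])

```text
clock: 20.38
tcp_pos: [0.5954, 0.1562, 0.0095]
orientation: [-3.094, -0.119, -0.399]
contact_force: [-2.8, 0.0, 0.2]
grip_width: 0.0296
```

```bash
python3 -c "
from h import *
go(13,.628,.158)"
```

```text
20.375 [0.5954 0.1562 0.0095] 0.02957641115293021 [-0.72  0.63  0.42  2.07 -0.64  0.29 -1.3 ] [-2.8  0.   0.2]
z 0.05 116 [array([0.6207, 0.6372]), array([0.1548, 0.1674])]
z 0.14 104 [array([0.6192, 0.6426]), array([0.1539, 0.1738])]
z 0.19 217 [array([0.621 , 0.6381]), array([0.1555, 0.1692])]
z 0.24 187 [array([0.6207, 0.6382]), array([0.1569, 0.17  ])]
z 0.05 32 [array([0.6215, 0.6347]), array([0.1501, 0.1656])]
z 0.14 17 [array([0.615 , 0.6299]), array([0.1452, 0.168 ])]
z 0.19 37 [array([0.619 , 0.6311]), array([0.1495, 0.1646])]
z 0.24 36 [array([0.6193, 0.6323]), array([0.1493, 0.1658])]
```

View pics/m13.png

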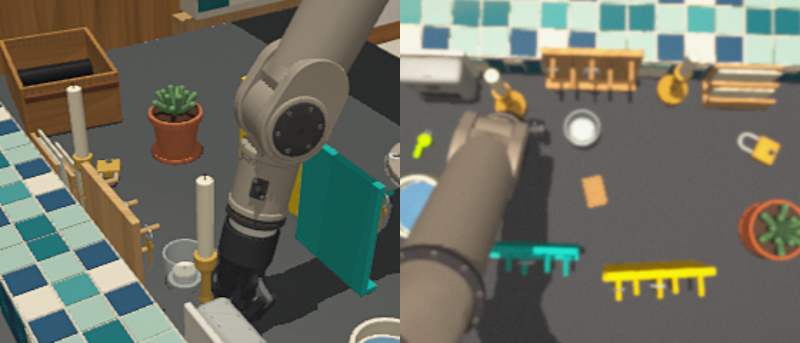

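View pics/w13.png

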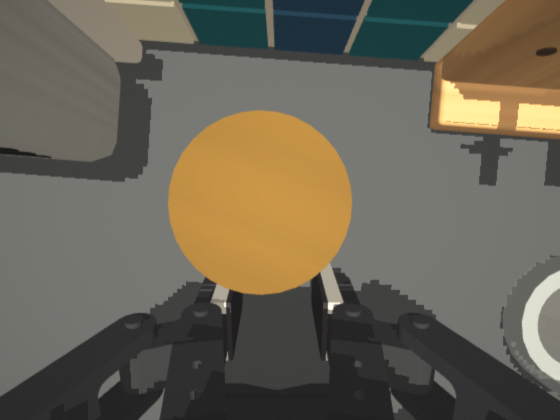

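Request:
drive_tool(commands=[{"tx":0.2,"ty":0,"tz":0,"rx":0,"ry":0,"rz":0,"grip":0.3},{"tx":0.3,"ty":0,"tz":0,"rx":0,"ry":0,"rz":0,"grip":0.3},{"tx":0.3,"ty":0,"tz":0,"rx":0,"ry":0,"rz":0,"grip":0.3},{"tx":0.3,"ty":0,"tz":0,"rx":0,"ry":0,"rz":0,"grip":0.3},{"tx":0.3,"ty":0,"tz":0,"rx":0,"ry":0,"rz":0,"grip":0.3},{"tx":0.2,"ty":0,"tz":0,"rx":0,"ry":0,"rz":0,"grip":0.3},{"tx":0.15,"ty":0,"tz":0,"rx":0,"ry":0,"rz":0,"grip":0.3}])

```text
clock: 21.4
tcp_pos: [0.6301, 0.1561, 0.0094]
orientation: [-3.094, -0.119, -0.398]
contact_force: [-1.9, -0.3, 0.9]
grip_width: 0.0296
```

```bash
python3 -c "
from h import *
go(14,.664,.160)"
```

```text
21.4 [0.6301 0.1561 0.0094] 0.029573518703511107 [-0.7   0.67  0.43  1.99 -0.63  0.33 -1.3 ] [-1.9 -0.3  0.9]
z 0.05 144 [array([0.6589, 0.6709]), array([0.1555, 0.1657])]
z 0.14 110 [array([0.6523, 0.6772]), array([0.1551, 0.1736])]
z 0.19 222 [array([0.6544, 0.6726]), array([0.157 , 0.1695])]
z 0.24 185 [array([0.6563, 0.6727]), array([0.1567, 0.1693])]
z 0.05 42 [array([0.6548, 0.6664]), array([0.1495, 0.1665])]
z 0.14 18 [array([0.65  , 0.6715]), array([0.1448, 0.1649])]
z 0.19 41 [array([0.6533, 0.6644]), array([0.1495, 0.1663])]
z 0.24 38 [array([0.6533, 0.6657]), array([0.1495, 0.1656])]
```

View pics/w14.png

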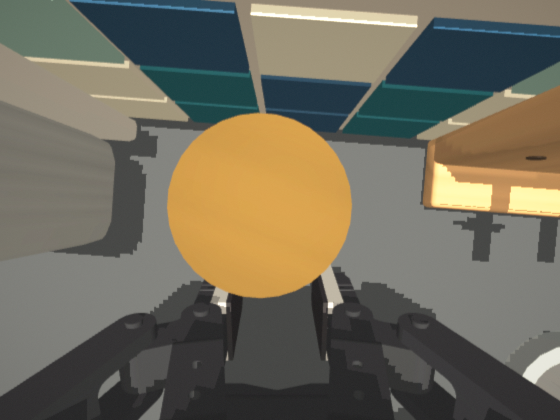

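Candle centred in the gap at about (0.663, 0.160); about 7 mm left to the tiles.

Request:
drive_tool(commands=[{"tx":0.15,"ty":0,"tz":0,"rx":0,"ry":0,"rz":0,"grip":0.3},{"tx":0.1,"ty":0,"tz":0,"rx":0,"ry":0,"rz":0,"grip":0.3}])

```text
clock: 21.8
tcp_pos: [0.6349, 0.1561, 0.0095]
orientation: [-3.094, -0.119, -0.398]
contact_force: [-2.7, 0.2, 1.3]
grip_width: 0.0296
```

Request:
drive_tool(commands=[{"tx":0.1,"ty":0,"tz":0,"rx":0,"ry":0,"rz":0,"grip":0.3}])

```text
clock: 21.92
tcp_pos: [0.6369, 0.1561, 0.0094]
orientation: [-3.094, -0.119, -0.398]
contact_force: [-1.5, 0.3, 0.6]
grip_width: 0.03
```

Request:
drive_tool(commands=[{"tx":0.07,"ty":0,"tz":0,"rx":0,"ry":0,"rz":0,"grip":0.3}])

```text
clock: 22.05
tcp_pos: [0.6373, 0.1561, 0.0091]
orientation: [-3.095, -0.119, -0.395]
contact_force: [-7.8, -1.1, 4.0]
grip_width: 0.0296
```

Request:
drive_tool(commands=[{"tx":-0.3,"ty":-0.02,"tz":0,"rx":0,"ry":0,"rz":0,"grip":0.3},{"tx":-0.8,"ty":-0.05,"tz":0,"rx":0,"ry":0,"rz":0,"grip":0.3},{"tx":-1,"ty":-0.07,"tz":0,"rx":0,"ry":0,"rz":0,"grip":0.3},{"tx":-1,"ty":-0.07,"tz":0,"rx":0,"ry":0,"rz":0,"grip":0.3},{"tx":-1,"ty":-0.07,"tz":0.3,"rx":0,"ry":0,"rz":0,"grip":0.3},{"tx":-1,"ty":0,"tz":1,"rx":0,"ry":0,"rz":0,"grip":0.3},{"tx":-0.5,"ty":0,"tz":1,"rx":0,"ry":0,"rz":0,"grip":0.3},{"tx":0,"ty":0,"tz":1,"rx":0,"ry":0,"rz":0,"grip":0.3},{"tx":0,"ty":0,"tz":1,"rx":0,"ry":0,"rz":0,"grip":0.3},{"tx":0,"ty":0,"tz":0,"rx":0,"ry":0,"rz":0,"grip":0.3}])

```text
clock: 23.3
tcp_pos: [0.5266, 0.151, 0.0967]
orientation: [-3.092, -0.119, -0.403]
contact_force: [0.4, -0.2, -0.7]
grip_width: 0.03
```

```bash
python3 -c "
from h import *
go(15,.670,.160)
for n in('top','scene'):
    f=eyes.grab_frame(n);candle(f,.67,-.141)
    P=pts(f)
    for t in 'tealight whistle matchbox padlock cat_dish succulent'.split():
        for d in spotter.masks_of(n,t)[:1]:
            Q=P[d['mask']&(f['range_z']>0)]
            print(n,t,np.percentile(Q,3,0).round(3),np.percentile(Q,97,0).round(3))
"
```

```text
23.3 [0.5266 0.151  0.0967] 0.029994204715290664 [-0.99  0.42  0.67  2.2  -0.51  0.39 -1.43] [ 0.4 -0.2 -0.7]
z 0.05 187 [array([0.6644, 0.6778]), array([0.1561, 0.1678])]
z 0.14 109 [array([0.6579, 0.684 ]), array([0.1576, 0.1739])]
z 0.19 218 [array([0.6622, 0.6795]), array([0.157 , 0.1696])]
z 0.24 197 [array([0.6605, 0.6793]), array([0.1556, 0.1696])]
z 0.05 41 [array([0.6611, 0.6733]), array([0.1499, 0.1668])]
z 0.14 14 [array([0.6559, 0.672 ]), array([0.1449, 0.1656])]
z 0.19 45 [array([0.6602, 0.6707]), array([0.1496, 0.1659])]
z 0.24 37 [array([0.6598, 0.6717]), array([0.1494, 0.166 ])]
z 0.05 42 [array([0.6624, 0.6752]), array([-0.1513, -0.1358])]
z 0.14 16 [array([0.6567, 0.6718]), array([-0.1496, -0.1293])]
z 0.19 45 [array([0.6607, 0.6727]), array([-0.1503, -0.1339])]
z 0.24 45 [array([0.6604, 0.6745]), array([-0.1518, -0.1339])]
top tealight [ 0.561 -0.002  0.005] [0.616 0.051 0.059]
top whistle [ 0.371 -0.364  0.006] [ 0.46  -0.276  0.132]
top matchbox [ 0.452 -0.019  0.01 ] [0.5   0.014 0.019]
top padlock [ 0.54  -0.341 -0.001] [ 0.59  -0.276  0.022]
top cat_dish [0.385 0.291 0.002] [0.493 0.373 0.042]
top succulent [ 0.37  -0.366  0.006] [ 0.46  -0.276  0.132]
z 0.05 32 [array([0.6742, 0.6781]), array([-0.1489, -0.1404])]
z 0.14 39 [array([0.6569, 0.684 ]), array([-0.1458, -0.1322])]
z 0.19 164 [array([0.6605, 0.6792]), array([-0.1457, -0.1337])]
z 0.24 140 [array([0.6607, 0.6796]), array([-0.146 , -0.1337])]
scene tealight [ 0.558 -0.     0.006] [0.61  0.056 0.058]
scene whistle [0.531 0.308 0.002] [0.571 0.336 0.02 ]
scene matchbox [ 0.452 -0.021  0.004] [0.501 0.018 0.017]
scene cat_dish [0.646 0.235 0.05 ] [0.696 0.342 0.165]
scene succulent [ 0.366 -0.36   0.001] [ 0.46  -0.276  0.129]
```

View pics/m15.png

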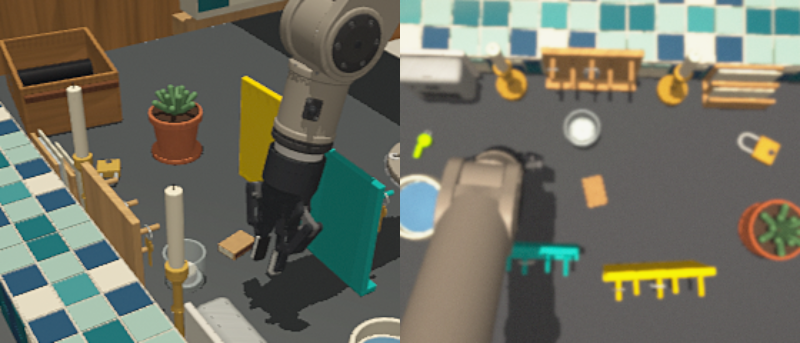

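Both stand in their gaps, upright; the bystanders haven't moved and the arm is clear.

```bash
python3 -c "
from bench import workorder
print(workorder.hand_in())"
```

```text
the job is handed in; nothing more can be done
None
```

I slid both candlesticks back to their places beside the birch pegboard and handed the job in at about 23.5 s. I pushed each one low on the foot with the two fingers about 30 mm apart. I stopped when the wrist force rose to about 7–8 N against the tiles, then backed the arm clear.

**Last checks:**

| | Final position (x, y) | Aim (x, y) | Upright |
|---|---|---|---|
| Left candlestick | about (0.669, 0.160) m | (0.671, 0.1595) m | yes |
| Right candlestick | about (0.670, -0.141) m | (0.671, -0.1405) m | yes |

- **Upright:** the stem, cup and taper of each lined up vertically to within 1–2 mm.
- **Bystanders:** the tealight, whistle, matchbox, padlock and succulent measured where they began, within 4 mm. I did not touch the yellow and turquoise look-alikes.

**What disagreed or stayed weaker:**
- **Network errors:** the network mistook the succulent for the whistle in the final top view, and the chime for the cat dish in the final scene view. The other camera found the whistle unmoved. The cat dish was partly hidden by the arm in the top view, so only its visible edges matched the start.
- **Cameras:** the two cameras differ by 2–5 mm on the candlestick positions, well inside the tolerances.
- **Early measurement:** one reading during the first push was wrong because the gripper was in the depth data. I measured again before pushing on.

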